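# Wipe the broken cinnamon bark off the steel plate into the bamboo tray

### The arm

A 6-joint arm with a two-finger parallel gripper is mounted at the origin on the work surface. World frame = base frame: x ahead of the robot, y to its left, z up, the work surface at z = 0. Lengths are in m, angles in rad, forces in N, time in s.
With the tool pointing down it reaches from about 0.375 to 0.9 m from the base axis. Payload 3.1 kg.
Tool frame: the origin (TCP) lies on the centre line of the jaws, within the pads' length; the fingertips stand 19 mm ahead of it and the grasp point (between the pads) is the TCP; z points along the fingers, y is the line along which they close (so a half turn about z gives the same grasp; the last joint's range is limited). The gripper opens to 85 mm and grips with 20 to 120 N. Pads are 22 mm wide; open, the fingers measure 114 mm over their backs; the gripper's body (76 mm by 85 mm) begins 54 mm behind the grasp point. The pads swing forward as they close: fully open they stand 13 mm farther back than shut.
Start: joints at [-1.347, 0.527, 1.433, -0, 1.181, -0.178], TCP at [0.244, -0.575, 0.215] pointing down, gripper open.
Joint ranges: [-3.08, 3.08], [-0.75, 2.2], [0.22, 2.44], [-1.43, 4.57], [0, 2.65], [-2.85, 2.85]. Speed limits (rad/s): [2.79, 2.79, 3.14, 3.14, 3.14, 3.14].

### API

Orientations are given as a unit quaternion [x, y, z, w].
In Python, from station import manip, cams, sign_off gives the robot as it stands.
- The arm moves only by the tool carry_out, never from a script. Its argument "targets" is a list that holds one entry, the list of rows, each a list of 7 numbers: the shift along the tool's x, y, z in cm, then the turn, a rotation vector about the tool's x, y, z in degrees, then the finger opening in cm, from 0 to 8.54. A call has 1 to 12 rows; each row is the pose to reach, as a shift and turn from the pose commanded when the call began, along the tool's axes at that moment; what a row does not reach only later rows make up. A row lasts 1/12 s, in which the tool goes at most 41.7 mm and 7.16 degrees, less where a joint would pass 70% of its speed; a pose out of reach is approached as far as the arm can. A call with a gripper value outside its range is refused whole. The fingers move at their own pace and stop on an object; "force" is the grip in N (left out, the last holds). Time passes only in rows, so rows that repeat a pose let the fingers close. It gives the time, the measured TCP pose, the force, the opening and the grip force at its end, in the units of the state.
- manip.sense(): the state, without advancing time (a new reading comes with each control period).
- cams.snapshot(name): name is "scene" or "top"; returns the picture (400x640x3 uint8, red, green, blue); there is no depth.
- cams.camera_info(name): a dict with "K" (3x3 intrinsics, pixels), "k1" (the pictures are not rectified: a ray, as slopes to the right and down, at radius r is drawn at 1 + k1 r^2 times it, then the intrinsics apply), "T" (4x4, takes a point from camera to world coordinates). Camera axes: x right, y down, z forward; pixel columns grow to the right and rows downward; lengths in m; the calibration is good to about 2 mm. A picture is of the moment at which its call begins. camera_info takes no time and is no camera call.
- sign_off(): hands the job in; it is judged then, once.
The state is a dict: "t": time; "q": joint angles; "qd": joint speeds; "tau": joint torques, N m; "tcp_pos": TCP position; "tool_rot": TCP orientation; "force": force on the tool from outside, world axes, zero at the start; "ft_torque": the same for the moment, N m; "finger_gap": opening from 0.0 (shut) to 1.0 (fully open); "gripper_force": force on a finger pad.
Only numpy, scipy, OpenCV 4.12 (cv2) and the standard library are available. Lean on these libraries where they do the work, as an engineer would, in place of code of your own. Each camera call takes 0.05 s, during which the arm holds its last target. There are 200 camera calls.

### The job

Pieces of broken cinnamon bark are lying on the steel plate. Take the wooden scraper block out of the green spoon rest and, with the scraper flat on the plate, wipe all three pieces along the plate and off its end into the bamboo tray (which may stand at either end), letting nothing but the scraper touch them, never the gripper. Then stand the scraper back upright in the spoon rest; leave the tins where they are.

Things in the scene. Friction and masses are not known exactly. Their poses are not given: they have to be found in the camera images.
- plate: Fixed steel plate on a plywood riser. Origin at shelf level under the middle of the wiping lane; x across the lane, y along it, z up. Top 50 mm above the shelf, 300 mm long (y +-150 mm). Lane between two 10 mm high lips, inner faces at x = +-81 mm (4 mm thick), open at both ends. Behind the far lip a strip to x = +170 mm carries the tins. Plate 6 mm thick, overhangs the riser 25 mm at each end.
- plate_end_left (a point): Middle of the lane's open end at plate y = +150 mm, on the plate's top surface.
- plate_end_right (a point): Middle of the lane's open end at plate y = -150 mm, on the plate's top surface.
- tray: Loose open bamboo tray, 220 mm (x) x 150 mm (y) outside, 36 mm high, walls and floor 5 mm thick, standing on the shelf at one end of the plate, its near wall tucked about 8 mm under the plate's overhang. It may be at either end. Origin: centre of its underside, z up.
- spoon_rest: Loose green plastic spoon rest at the plate's other end: a shallow dish 190 mm (x) x 85 mm (y) outside, rim 12 mm high, walls and floor 5 mm thick (inside 180 x 75 mm), with a small notched tab on one short side. Origin: centre of its underside, z up.
- scraper: Loose wooden scraper block standing in the spoon rest, its long side along the dish's: flat-bottomed block 140 mm (x) x 36 mm (y) x 26 mm high, with a grip bar on top 90 mm (x) x 24 mm (y) from 26 to 76 mm above the underside. 0.25 kg. Origin: centre of its underside, z up. Grip the bar across y, from above.
- bark1: Curled piece of dry cinnamon bark (a double quill), 60 mm long (x) x 26 mm wide (y) x 10 mm thick (z), 14 g, lying loose on the plate's lane. Origin: centre of its underside, z up.
- bark2: Curled piece of dry cinnamon bark (a double quill), 60 mm long (x) x 26 mm wide (y) x 10 mm thick (z), 14 g, lying loose on the plate's lane. Origin: centre of its underside, z up.
- bark3: Curled piece of dry cinnamon bark (a double quill), 60 mm long (x) x 26 mm wide (y) x 10 mm thick (z), 14 g, lying loose on the plate's lane. Origin: centre of its underside, z up.
- tin1: Round shallow steel storage tin, 64 mm across, 45 mm high, standing on the plate's far strip (behind the far lip). Origin: centre of its underside, z up. A bystander.
- tin2: Round shallow steel storage tin, 64 mm across, 45 mm high, standing on the plate's far strip (behind the far lip). Origin: centre of its underside, z up. A bystander.
- tin3: Round shallow steel storage tin, 64 mm across, 45 mm high, standing on the plate's far strip (behind the far lip). Origin: centre of its underside, z up. A bystander.
Things that resemble listed ones, but are neither listed nor needed, are in the scene too. Leave any purple, turquoise or yellow look-alike of the bark3 alone.

How it is judged:
On the way, in this order (a step that is already met when the one before it is completed fails the run):
1. the scraper, held in the gripper, is down on the plate's lane (its underside within 10 mm of the plate) (x of scraper in the frame of plate between -0.05 and 0.05 m and y of scraper in the frame of plate between -0.16 and 0.16 m and z of scraper in the frame of plate between 0.045 and 0.06 m and contact force between the fingers and scraper above 1 N), for 0.1 s.
2. all three pieces of bark are inside the tray (x of bark1 in the frame of tray between -0.105 and 0.105 m and y of bark1 in the frame of tray between -0.07 and 0.07 m and z of bark1 in the frame of tray between 0 and 0.042 m and x of bark2 in the frame of tray between -0.105 and 0.105 m and y of bark2 in the frame of tray between -0.07 and 0.07 m and z of bark2 in the frame of tray between 0 and 0.042 m and x of bark3 in the frame of tray between -0.105 and 0.105 m and y of bark3 in the frame of tray between -0.07 and 0.07 m and z of bark3 in the frame of tray between 0 and 0.042 m), for 0.2 s.
At the end, for the whole second after the job is handed in: All three bark pieces rest inside the tray (between its walls, origins at most 42 mm above its underside); tray and spoon rest level; the scraper at rest, upright (0.1 rad) on the spoon rest's floor, within 30 mm lengthwise and 25 mm across of the dish's centre (all of step 2 and x of scraper in the frame of spoon_rest between -0.03 and 0.03 m and y of scraper in the frame of spoon_rest between -0.025 and 0.025 m and z of scraper in the frame of spoon_rest between 0.001 and 0.01 m and angle between each of scraper, tray, spoon_rest's own z axis and vertical below 0.1 rad and linear speed of scraper below 0.02 m/s and linear speed of each of bark1, bark2, bark3 below 0.05 m/s); the robot touches nothing.
It fails at once if the gripper or arm touches a piece of bark (contact force between any of the fingers, the arm and bark1 above 0.3 N or contact force between any of the fingers, the arm and bark2 above 0.3 N or contact force between any of the fingers, the arm and bark3 above 0.3 N).
It fails at once if a tin is shifted by more than 15 mm or tipped (distance of any of tin1, tin2, tin3 from where it was at the start of the episode above 0.015 m or angle between any of tin1, tin2, tin3's own z axis and vertical above 0.2 rad).
It also fails if it takes over 56 s, if anything falls off the work surface, if the arm or the gripper's body presses on something with over 40 N, if the wrist force passes 120 N, or if a joint passes its speed limit or range.

## Working session

There is one attempt and no reset: what is moved stays moved. The work goes in short steps, Python scripts to look and compute and a tool call to move; the robot and the scene stay as the last step left them, time stands still between calls to the robot, and variables do not carry over. Pictures are saved under pics/ and viewed, at most 10 in all, crops included, and the job is handed in when it is done.

Besides the shell and the picture viewer there is one more tool, called after "Request:" as name([rows], argument=value, ...), one row to a line, values as JSON. carry_out: Moves the arm, as the interface text tells. Its arguments: {"type":"object","properties":{"targets":{"type":"array"},"force":{"type":"number"}},"required":["targets"]}

```bash
mkdir -p pics; ls; python3 - <<'E'
from station import manip,cams
import cv2,numpy as np
np.set_printoptions(precision=4,suppress=True)
for n in("scene","top"):
    i=cams.snapshot(n); cv2.imwrite(f"pics/{n}0.png",i[...,::-1]); c=cams.camera_info(n); print(n,c)
print(manip.sense())
E
```

```text
pics
scene {'K': array([[401.2978,   0.    , 321.9171],
       [  0.    , 401.2978, 202.066 ],
       [  0.    ,   0.    ,   1.    ]]), 'k1': 0.0003652863924308553, 'T': array([[ 0.5036,  0.5416, -0.6731,  1.1244],
       [ 0.8637, -0.3352,  0.3764, -0.2483],
       [-0.0218, -0.7709, -0.6366,  0.6575],
       [ 0.    ,  0.    ,  0.    ,  1.    ]])}
top {'K': array([[410.9433,   0.    , 318.5864],
       [  0.    , 410.9433, 194.7563],
       [  0.    ,   0.    ,   1.    ]]), 'k1': -0.05441888588086864, 'T': array([[ 0.0162, -0.9883,  0.1514,  0.3997],
       [-0.9996, -0.0198, -0.0221,  0.0836],
       [ 0.0248, -0.1509, -0.9882,  0.8368],
       [ 0.    ,  0.    ,  0.    ,  1.    ]])}
{'t': 0.1, 'q': array([-1.3475,  0.5284,  1.4338,  0.    ,  1.1814, -0.1785]), 'qd': array([ 0.    , -0.0019, -0.0023,  0.0002, -0.0014,  0.0001]), 'tau': array([ -0.0005, -44.3304, -17.8587,  -0.0004,   0.0039,   0.    ]), 'tcp_pos': array([ 0.2443, -0.5745,  0.2142]), 'tool_rot': array([ 0.9799,  0.1995, -0.    , -0.001 ]), 'force': array([ 0.7571, -0.2021,  0.1499]), 'ft_torque': array([-0.0101,  0.0292,  0.0091]), 'gripper_force': 0.0, 'finger_gap': 0.9992905613833404}
```

View pics/top0.png

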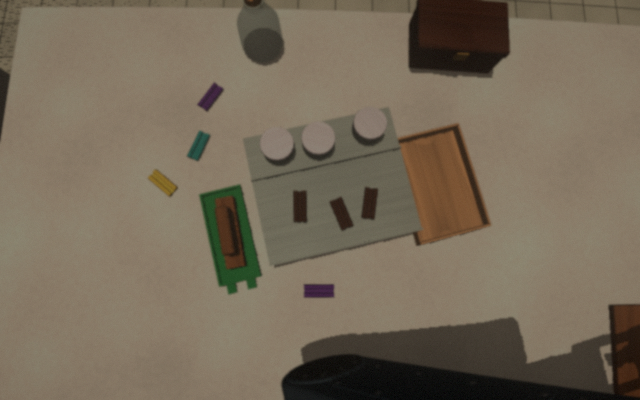

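View pics/scene0.png

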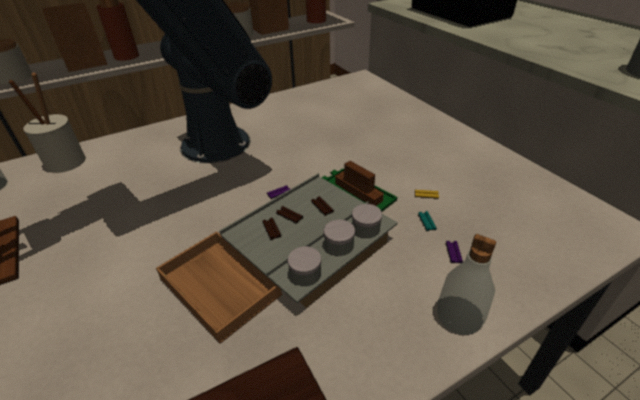

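The top view shows the plate with corners near (244,138), (389,107), (420,232) and (272,265). The three brown barks are at (300,206), (341,213) and (370,203). The green rest with the scraper is at the left (+y), around (231,238), and the tray is at the right (-y), around (445,185). The scene view confirms this, with the tins on the far strip. I'll zoom in for precise edges.

```bash
cat > h.py <<'E'
import cv2,numpy as np
from station import manip,cams
from scipy.spatial.transform import Rotation as R
np.set_printoptions(precision=4,suppress=True)
def ray(n,uv):
    c=cams.camera_info(n);K=c["K"];T=c["T"]
    d=(np.atleast_2d(uv)-[K[0,2],K[1,2]])/[K[0,0],K[1,1]]; s=d.copy()
    for _ in range(8): s=d/(1+c["k1"]*(s**2).sum(1,keepdims=True))
    return T[:3,3],np.c_[s,np.ones(len(s))]@T[:3,:3].T
def onz(n,uv,z):
    o,r=ray(n,uv); return (o+r*((z-o[2])/r[:,2:]))
def pix(n,P):
    c=cams.camera_info(n);T=c["T"];p=(np.atleast_2d(P)-T[:3,3])@T[:3,:3];s=p[:,:2]/p[:,2:]
    s=s*(1+c["k1"]*(s**2).sum(1,keepdims=True));return s@c["K"][:2,:2].T+c["K"][:2,2]
E
python3 - <<'E'
from h import *
i=cv2.imread("pics/top0.png")
a=cv2.resize(i[170:300,190:280],None,fx=6,fy=6,interpolation=cv2.INTER_CUBIC)[:600]
b=cv2.resize(i[95:275,235:425],None,fx=3.2,fy=3.2,interpolation=cv2.INTER_CUBIC)
cv2.imwrite("pics/a.png",cv2.convertScaleAbs(a,alpha=1.6));cv2.imwrite("pics/b.png",cv2.convertScaleAbs(b,alpha=1.5))
h=cv2.cvtColor(i,cv2.COLOR_BGR2HSV)
m=cv2.inRange(h,(45,100,40),(85,255,255));cs=cv2.findContours(m,0,1)[0];c=max(cs,key=cv2.contourArea)
P=onz("top",c[:,0].astype(float),0.012)[:,:2]
r=cv2.minAreaRect((P*1000).astype(np.float32));print("rest+tab",r,cv2.boxPoints(r))
print("pix",cv2.minAreaRect(c))
m=((i.astype(int).sum(2)<130)).astype(np.uint8);m[:100]=0;m[275:]=0;m[:,:190]=0;m[:,425:]=0
for c in cv2.findContours(m,0,1)[0]:
    if cv2.contourArea(c)>60:
        P=onz("top",c[:,0].astype(float),0.06)[:,:2];print("dark",cv2.minAreaRect(c),cv2.minAreaRect((P*1000).astype(np.float32)))
C=onz("top",[(244,138),(389,107),(420,232),(272,265)],.05);print(C)
E
```

```text
rest+tab ((433.6972961425781, 239.5321044921875), (204.6968994140625, 82.58016967773438), 15.076281547546387) [[324.1319 252.7797]
 [345.6114 173.0419]
 [543.2627 226.2845]
 [521.7832 306.0223]]
pix ((230.43125915527344, 239.81393432617188), (102.456787109375, 42.11162185668945), 77.15229034423828)
dark ((341.127197265625, 213.4053192138672), (29.307695388793945, 11.307693481445312), 67.38013458251953) ((483.8620910644531, 22.87142562866211), (55.88917922973633, 21.669111251831055), 23.215415954589844)
dark ((231.90542602539062, 232.9324493408203), (70.52716827392578, 20.54987335205078), 80.53767395019531) ((443.3814392089844, 228.19630432128906), (133.10470581054688, 38.2396354675293), 11.796207427978516)
dark ((299.5, 206.5), (29.0, 11.0), 90.0) ((495.5277404785156, 102.29763793945312), (55.61461639404297, 21.018638610839844), 1.2140114307403564)
dark ((369.2461853027344, 203.03079223632812), (11.411194801330566, 29.272197723388672), 7.125016689300537) ((504.9255676269531, -30.983440399169922), (21.923564910888672, 56.757572174072266), 82.67142486572266)
[[ 0.6307  0.2153  0.05  ]
 [ 0.7024 -0.0733  0.05  ]
 [ 0.4515 -0.1308  0.05  ]
 [ 0.3844  0.1518  0.05  ]]
```

View pics/a.png

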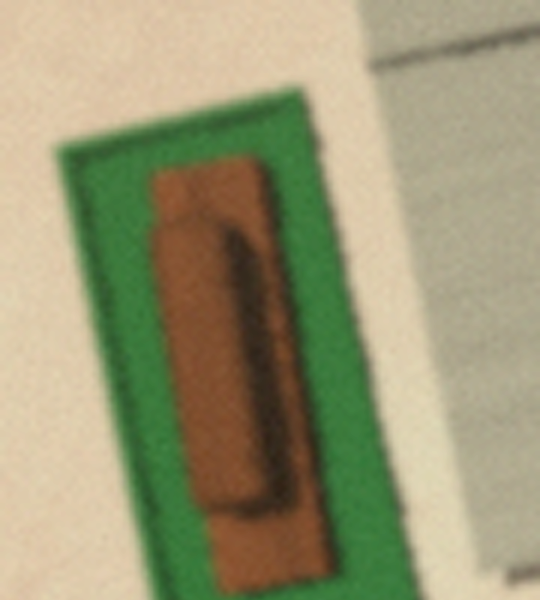

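View pics/b.png

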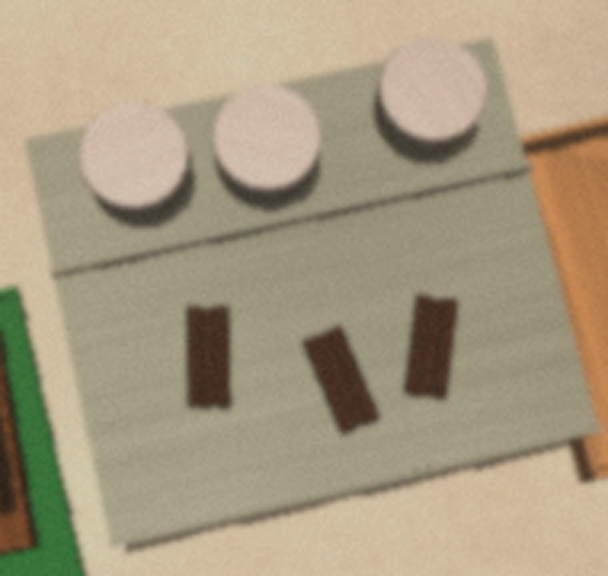

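```bash
cat >> h.py <<'E'
def crop(p,f,o): return (np.array(p,float)+.5)/f-.5+o
def ang(v): return np.degrees(np.arctan2(v[1],v[0]))
E
python3 - <<'E'
from h import *
pb=crop([(28,140),(490,40),(598,430),(113,543)],3.2,(235,95))
C=onz("top",pb,.05)[:,:2]; N=onz("top",pb[2:],.06)[:,:2]; 
print("corners",C,N)
print("far edge dir",ang(C[0]-C[1]),np.linalg.norm(C[0]-C[1]),"near dir",ang(N[1]-N[0]),np.linalg.norm(N[1]-N[0]),"ends",ang(C[0]-N[1]),np.linalg.norm(C[0]-N[1]),ang(C[1]-N[0]),np.linalg.norm(C[1]-N[0]))
ctr=(C[0]+C[1]+N.sum(0))/4
a=np.radians((ang(C[0]-C[1])+ang(N[1]-N[0]))/2-90);ex=np.array([np.cos(a),np.sin(a)]);ey=np.array([-ex[1],ex[0]])
O=ctr-ex*.0425;print("plate yaw",np.degrees(a),"O",O)
f=lambda P:np.c_[(P-O)@ex,(P-O)@ey]
L=onz("top",crop([(55,272),(525,172)],3.2,(235,95)),.06)[:,:2];print("far lip",f(L))
bt=onz("top",crop([(152,235),(197,505),(268,500),(225,225)],6,(190,170)),.081)[:,:2]
bl=onz("top",crop([(155,172),(262,155),(337,575),(222,593)],6,(190,170)),.031)[:,:2]
print("bar ctr",bt.mean(0),"yaw",ang(bt[0]-bt[1]),ang(bt[3]-bt[2]));print("block ctr",bl.mean(0),"yaw",ang(bl[0]-bl[3]),ang(bl[1]-bl[2]),np.linalg.norm(bl[0]-bl[3]),np.linalg.norm(bl[0]-bl[1]))
rt=onz("top",crop([(60,148),(300,90)],6,(190,170)),.012)[:,:2];m=rt.mean(0);d=np.radians(15.08);print("rest ctr",m-.095*np.array([np.cos(d),np.sin(d)]),np.linalg.norm(rt[0]-rt[1]),ang(rt[0]-rt[1])-90)
print("in plate: block",f(bl),"rest",f(rt))
B=onz("top",[(299.5,206.5),(341.1,213.4),(369.2,203)],.06)[:,:2];print("barks",f(B))
i=cv2.imread("pics/top0.png");h=i.astype(int).sum(2)
for k in [(299,206),(341,213),(369,203)]:
    m=(h<150).astype(np.uint8);n,l=cv2.connectedComponents(m);c=cv2.findContours((l==l[k[1],k[0]]).astype(np.uint8),0,1)[0][0]
    q=f(onz("top",c[:,0].astype(float),.06)[:,:2]);print(q.min(0),q.max(0))
T=onz("top",[(459,126),(490,224),(417,243)],.036)[:,:2];print("tray",f(T))
E
```

```text
corners [[ 0.6299  0.2164]
 [ 0.702  -0.0708]
 [ 0.4572 -0.1339]
 [ 0.3856  0.1557]] [[ 0.4565 -0.1312]
 [ 0.3858  0.1548]]
far edge dir 104.10059673246988 0.2961396705176409 near dir 103.89798738893225 0.29457775625412586 ends 14.173112840055394 0.25176886185820957 13.818413844345013 0.2528134100342692
plate yaw 13.999292060701066 O [0.5023 0.032 ]
far lip [[ 0.0813  0.1475]
 [ 0.0788 -0.1448]]
bar ctr [0.4459 0.2379] yaw 12.314774317652587 11.510469091228215
block ctr [0.4472 0.2372] yaw 11.851794524543761 12.566529669183423 0.1391887405994862 0.035548185343830724
rest ctr [0.4413 0.2416] 0.08299439279214711 15.007265495165882
in plate: block [[ 0.0669  0.228 ]
 [ 0.0647  0.1925]
 [-0.0748  0.196 ]
 [-0.0722  0.2332]] rest [[0.0858 0.2614]
 [0.0872 0.1784]]
barks [[ 0.0103  0.0698]
 [-0.0203 -0.0044]
 [-0.0129 -0.0616]]
[-0.019   0.0534] [0.0399 0.0852]
[-0.0495 -0.0198] [0.0094 0.0107]
[-0.0425 -0.0811] [ 0.0167 -0.0421]
tray [[ 0.1028 -0.2864]
 [-0.1056 -0.2916]
 [-0.1082 -0.1383]]
```

```bash
cat >> h.py <<'E'
def rel(targets,p0=None,yaw0=None):
    s=manip.sense(); M=R.from_quat(s["tool_rot"]).as_matrix()
    y=ang(M[:2,0]); p=s["tcp_pos"] if p0 is None else np.array(p0)
    y=y if yaw0 is None else yaw0
    if p0 is not None: M=R.from_euler("z",y,degrees=True).as_matrix()@np.diag([1,-1,-1])
    print("t",s["t"],"pos",s["tcp_pos"],"yaw",round(ang(R.from_quat(s["tool_rot"]).as_matrix()[:2,0]),2),"tilt",M[2],"F",s["force"],"g",s["finger_gap"],s["gripper_force"])
    for q,w in targets: print("  cm",(np.array(q)-p)@M*100,"turnz",round(y-w,2))
yawP=14.0; O=np.array([.5023,.032]); a=np.radians(yawP); EX=np.array([np.cos(a),np.sin(a)]); EY=np.array([-EX[1],EX[0]])
def plate(x,y,z): return [*(O+x*EX+y*EY),z]
E
python3 -c "
from h import *
rel([((.5,-.2,.24),12),((.446,.2377,.16),12)])"
```

```text
t 0.1 pos [ 0.2443 -0.5745  0.2142] yaw 23.02 tilt [ 0.0004 -0.0019 -1.    ] F [ 0.7571 -0.2021  0.1499] g 0.9992905613833404 0.0
  cm [ 38.1808 -24.4776  -2.5159] turnz 11.02
  cm [ 50.3244 -66.8581   5.5711] turnz 11.02
```

Request:
carry_out([
  [[38.2, -24.5, -2.5, 0, 0, 11, 5], [38.2, -24.5, -2.5, 0, 0, 11, 5], [38.2, -24.5, -2.5, 0, 0, 11, 5], [38.2, -24.5, -2.5, 0, 0, 11, 5], [38.2, -24.5, -2.5, 0, 0, 11, 5], [38.2, -24.5, -2.5, 0, 0, 11, 5], [38.2, -24.5, -2.5, 0, 0, 11, 5], [38.2, -24.5, -2.5, 0, 0, 11, 5], [38.2, -24.5, -2.5, 0, 0, 11, 5], [38.2, -24.5, -2.5, 0, 0, 11, 5], [50.3, -66.9, 5.6, 0, 0, 11, 5], [50.3, -66.9, 5.6, 0, 0, 11, 5]],
], force=60)

```text
t: 1.1
tcp_pos: [0.4745, -0.1481, 0.2242]
tool_rot: [0.994, 0.105, 0.001, 0.001]
force: [-0.0, 0.6, -0.6]
finger_gap: 0.581
gripper_force: 0.0
```

```bash
python3 -c "
from h import *
rel([((.446,.2377,.16),12)])"
```

```text
t 1.1 pos [ 0.4745 -0.1481  0.2242] yaw 12.06 tilt [ 0.0017  0.0012 -1.    ] F [-0.0204  0.5825 -0.5974] g 0.5812637859072084 0.0
  cm [  5.2592 -38.3291   6.3877] turnz 0.06
```

Request:
carry_out([
  [[5.3, -38, 6.2, 0, 0, 0, 5], [5.3, -38, 6.2, 0, 0, 0, 5], [5.3, -38, 6.2, 0, 0, 0, 5], [5.3, -38, 6.2, 0, 0, 0, 5], [5.3, -38, 6.2, 0, 0, 0, 5], [5.3, -38, 6.2, 0, 0, 0, 5], [5.3, -38, 6.2, 0, 0, 0, 5], [5.3, -38, 6.2, 0, 0, 0, 5], [5.3, -38, 6.2, 0, 0, 0, 5], [5.3, -38, 6.2, 0, 0, 0, 5], [5.3, -38, 6.2, 0, 0, 0, 5], [5.3, -38, 6.2, 0, 0, 0, 5]],
])

```text
t: 2.1
tcp_pos: [0.4452, 0.2337, 0.1618]
tool_rot: [0.994, 0.106, -0.001, 0.0]
force: [0.2, 0.1, -0.9]
finger_gap: 0.583
gripper_force: 0.0
```

```bash
python3 -c "
from h import *
rel([((.446,.2377,.063),12)])"
```

```text
t 2.1 pos [0.4452 0.2337 0.1618] yaw 12.17 tilt [-0.0012  0.0005 -1.    ] F [ 0.1737  0.1117 -0.8555] g 0.5831580799880782 0.0
  cm [ 0.1784 -0.3768  9.8778] turnz 0.17
```

Request:
carry_out([
  [[0.2, -0.4, 2.5, 0, 0, 0, 5], [0.2, -0.4, 5, 0, 0, 0, 5], [0.2, -0.4, 6.5, 0, 0, 0, 5], [0.2, -0.4, 8, 0, 0, 0, 5], [0.2, -0.4, 9, 0, 0, 0, 5], [0.2, -0.4, 9.8, 0, 0, 0, 5], [0.2, -0.4, 9.8, 0, 0, 0, 5]],
])

```text
t: 2.68
tcp_pos: [0.4465, 0.2363, 0.0631]
tool_rot: [0.995, 0.104, -0.001, 0.0]
force: [-0.0, 0.5, 0.8]
finger_gap: 0.582
gripper_force: 0.0
```

```bash
python3 - <<'E'
from h import *
rel([((.446,.2377,.063),12)])
a=cams.snapshot("scene")[130:220,300:420];b=cams.snapshot("top")[150:280,190:290]
z=np.hstack([cv2.resize(a,(480,360),interpolation=cv2.INTER_CUBIC),cv2.resize(b,(277,360),interpolation=cv2.INTER_CUBIC)])
cv2.imwrite("pics/g.png",cv2.convertScaleAbs(z[...,::-1],alpha=1.7))
E
```

```text
t 2.6833 pos [0.4465 0.2363 0.0631] yaw 11.93 tilt [-0.0025  0.0003 -1.    ] F [-0.021   0.4675  0.8493] g 0.581859624411358 0.0
  cm [-0.0201 -0.1486  0.0149] turnz -0.07
```

View pics/g.png

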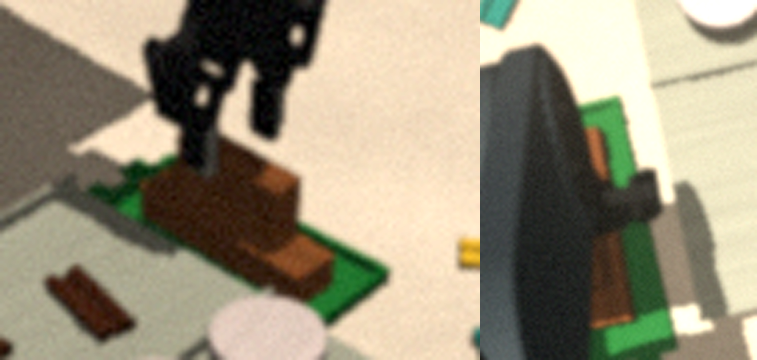

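The crop shows the fingers straddling the bar, near finger at about (200,150) and far finger at about (265,110). Closing now.

Request:
carry_out([
  [[0, 0, 0, 0, 0, 0, 0], [0, 0, 0, 0, 0, 0, 0], [0, 0, 0, 0, 0, 0, 0], [0, 0, 0, 0, 0, 0, 0], [0, 0, 0, 0, 0, 0, 0], [0, 0, 0, 0, 0, 0, 0], [0, 0, 0, 0, 0, 0, 0], [0, 0, 0, 0, 0, 0, 0]],
], force=80)

```text
t: 3.45
tcp_pos: [0.4473, 0.2392, 0.067]
tool_rot: [0.995, 0.104, 0.002, -0.001]
force: [-4.8, 4.7, 16.9]
finger_gap: 0.004
gripper_force: 8.6
```

```bash
python3 -c "
from h import *
rel([((.446,.2377,.14),12),(plate(0,.125,.14),14),(plate(0,.125,.112),14)])"
```

```text
t 3.45 pos [0.4473 0.2392 0.067 ] yaw 11.98 tilt [ 0.0034 -0.0023 -1.    ] F [-4.7866  4.6997 16.9454] g 0.004113691033061259 8.637554905476463
  cm [-0.1373  0.1046 -7.3021] turnz -0.02
  cm [ 0.6595  8.9029 -7.3194] turnz -2.02
  cm [ 0.65    8.9093 -4.5194] turnz -2.02
```

```bash
python3 - <<'E'
from h import *
a=cams.snapshot("scene")[110:220,290:430];b=cams.snapshot("top")[150:310,180:300]
z=np.hstack([cv2.resize(a,(509,400),interpolation=cv2.INTER_CUBIC),cv2.resize(b,(290,400),interpolation=cv2.INTER_CUBIC)])
cv2.imwrite("pics/g2.png",cv2.convertScaleAbs(z[...,::-1],alpha=1.7))
E
```

```text
(no output)
```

View pics/g2.png

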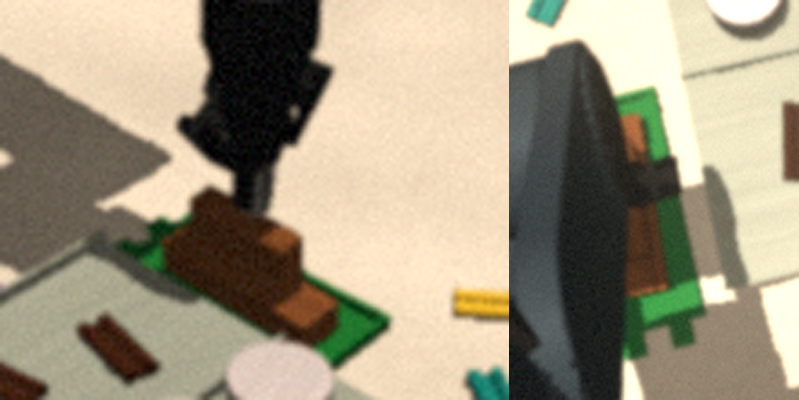

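```bash
python3 - <<'E'
from h import *
s=manip.sense();t=s["tcp_pos"]
def cp(P): return (pix("scene",P)-[290,110])*509/140
print("tcp,tip",cp([t,t-[0,0,.019],t+[0,0,.054]]))
d=np.radians(12);x=np.array([np.cos(d),np.sin(d)]);y=np.array([-x[1],x[0]]);c=np.array([.446,.2377])
for z,lx,ly in((.081,.045,.012),(.031,.07,.018)):
    print(z,cp([[*(c+i*lx*x+j*ly*y),z] for i in(-1,1) for j in(-1,1)]))
P=pix("top",[[t[0],t[1],.067]]);print("top tcp",P,(P-[180,150])*2.5+[509,0])
E
```

```text
tcp,tip [[249.6818 227.1763]
 [248.6956 249.2465]
 [252.6176 161.478 ]]
0.081 [[189.2928 190.7873]
 [213.3801 177.628 ]
 [283.8012 245.0727]
 [307.9952 230.5459]]
0.031 [[158.8419 237.0955]
 [193.8449 217.474 ]
 [301.2304 324.1243]
 [336.4704 301.339 ]]
top tcp [[225.4445 230.1364]] [[622.6113 200.3411]]
```

The fingers are shut, with their visible tips at about (252,210) in the crop, where the bar top should be, so they closed above the bar. I'll lift and check where the tip really is relative to the TCP.

Request:
carry_out([
  [[0, 0, -3, 0, 0, 0, 0], [0, 0, -6, 0, 0, 0, 0], [0, 0, -6, 0, 0, 0, 0], [0, 0, -6, 0, 0, 0, 0], [0, 0, -6, 0, 0, 0, 0]],
])

```text
t: 3.97
tcp_pos: [0.4466, 0.2375, 0.1244]
tool_rot: [0.994, 0.105, 0.0, -0.0]
force: [-0.4, 0.5, 0.0]
finger_gap: 0.001
gripper_force: 0.0
```

```bash
python3 - <<'E'
from h import *
rel([((.446,.2377,.063),12)])
t=manip.sense()["tcp_pos"]
i=cams.snapshot("scene");b=cams.snapshot("top")
a=i[80:220,290:430];bb=b[150:310,180:300]
z=np.hstack([cv2.resize(a,(500,500),interpolation=cv2.INTER_CUBIC),cv2.resize(bb,(290,387),interpolation=cv2.INTER_CUBIC).repeat(1,0) if 0 else cv2.copyMakeBorder(cv2.resize(bb,(290,387),interpolation=cv2.INTER_CUBIC),0,113,0,0,0)])
cv2.imwrite("pics/g3.png",cv2.convertScaleAbs(z[...,::-1],alpha=1.7))
for dz in(.02,0,-.019): print((pix("scene",t+[0,0,dz])-[290,80])*500/140)
E
```

```text
t 3.9667 pos [0.4466 0.2375 0.1244] yaw 12.04 tilt [ 0.0004 -0.     -1.    ] F [-0.4263  0.4974  0.0336] g 0.0014375462262754407 0.0
  cm [-0.061  -0.0299  6.1415] turnz 0.04
[[246.7596 236.5679]]
[[245.6695 261.7467]]
[[244.6599 285.067 ]]
```

View pics/g3.png

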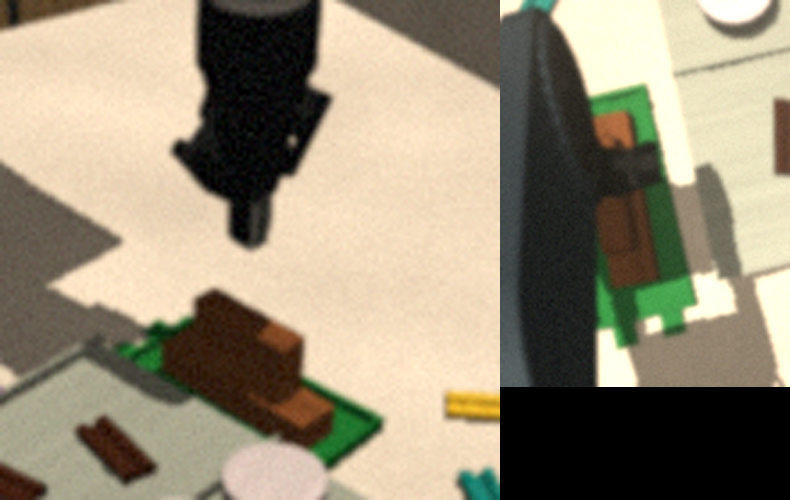

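The shut tips appear at (248,246), while the reported pose would put them at row 285. The real fingertips are therefore about 32 mm higher than the readings imply, with no visible sideways error. I'll apply that offset, reopen and go lower.

Request:
carry_out([
  [[0, 0, 0, 0, 0, 0, 5], [0, 0, 0, 0, 0, 0, 5], [0, 0, 0, 0, 0, 0, 5], [0, 0, 0, 0, 0, 0, 5], [0, 0, 2, 0, 0, 0, 5], [0, 0, 4, 0, 0, 0, 5], [0, 0, 5.5, 0, 0, 0, 5], [0, 0, 7, 0, 0, 0, 5], [0, 0, 8.2, 0, 0, 0, 5], [0, 0, 9.2, 0, 0, 0, 5], [0, 0, 9.6, 0, 0, 0, 5], [0, 0, 9.6, 0, 0, 0, 5]],
])

```text
t: 5.07
tcp_pos: [0.4464, 0.2373, 0.0273]
tool_rot: [0.995, 0.105, -0.001, 0.0]
force: [-0.1, 0.1, 0.1]
finger_gap: 0.581
gripper_force: 0.0
```

Request:
carry_out([
  [[0, 0, 0, 0, 0, 0, 0], [0, 0, 0, 0, 0, 0, 0], [0, 0, 0, 0, 0, 0, 0], [0, 0, 0, 0, 0, 0, 0], [0, 0, 0, 0, 0, 0, 0], [0, 0, 0, 0, 0, 0, 0], [0, 0, 0, 0, 0, 0, 0]],
], force=80)

```text
t: 5.65
tcp_pos: [0.4475, 0.2377, 0.0289]
tool_rot: [0.995, 0.105, 0.001, -0.0]
force: [-0.0, 1.4, 5.6]
finger_gap: 0.271
gripper_force: 80.3
```

```bash
python3 -c "
from h import *
rel([((.446,.2377,.14),12),(plate(0,.125,.115),14),(plate(0,.125,.08),14)])"
```

```text
t 5.65 pos [0.4475 0.2377 0.0289] yaw 12.02 tilt [ 0.0016 -0.0002 -1.    ] F [-0.0402  1.4271  5.6215] g 0.2714553558234015 80.29853940010071
  cm [ -0.1301  -0.0287 -11.1132] turnz 0.02
  cm [ 0.6568  8.7707 -8.6136] turnz -1.98
  cm [ 0.6513  8.7713 -5.1136] turnz -1.98
```

Request:
carry_out([
  [[0, 0, -2.5, 0, 0, 0, 0], [0, 0, -5, 0, 0, 0, 0], [0, 0, -7, 0, 0, 0, 0], [0.3, 2, -7.5, 0, 0, -1, 0], [0.65, 4.5, -7.5, 0, 0, -2, 0], [0.65, 7, -7.5, 0, 0, -2, 0], [0.65, 8.8, -7.5, 0, 0, -2, 0], [0.65, 8.8, -7.5, 0, 0, -2, 0], [0.65, 8.8, -6.5, 0, 0, -2, 0], [0.65, 8.8, -5.5, 0, 0, -2, 0], [0.65, 8.8, -5, 0, 0, -2, 0], [0.65, 8.8, -5, 0, 0, -2, 0]],
])

```text
t: 6.65
tcp_pos: [0.4696, 0.1534, 0.0762]
tool_rot: [0.992, 0.123, -0.002, -0.0]
force: [-0.4, 1.0, -3.0]
finger_gap: 0.269
gripper_force: 79.4
```

```bash
python3 - <<'E'
from h import *
rel([(plate(0,.125,.073),14),(plate(0,-.17,.073),14)])
i=cams.snapshot("scene")[120:280,150:400];b=cams.snapshot("top")[90:280,190:440]
z=np.vstack([cv2.resize(i,(469,300),interpolation=cv2.INTER_CUBIC),cv2.resize(b,(469,300),interpolation=cv2.INTER_CUBIC)])
cv2.imwrite("pics/p1.png",cv2.convertScaleAbs(z[...,::-1],alpha=1.7))
E
```

```text
t 6.65 pos [0.4696 0.1534 0.0762] yaw 14.09 tilt [-0.0047 -0.0009 -1.    ] F [-0.363   0.9798 -2.9592] g 0.2693143816321254 79.38764691352844
  cm [0.2381 0.0682 0.3191] turnz 0.09
  cm [ 0.1914 29.5681  0.294 ] turnz 0.09
```

View pics/p1.png

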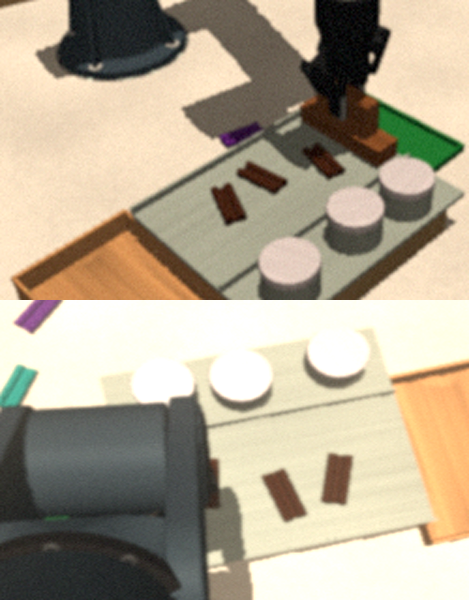

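The scraper is held level just above the lane, behind bark1 (at (322,160) in the upper crop), and the tray is clear. I'll lower it to contact.

Request:
carry_out([
  [[0.2, 0, 0.1, 0, 0, 0, 0], [0.2, 0, 0.2, 0, 0, 0, 0], [0.2, 0, 0.3, 0, 0, 0, 0], [0.2, 0, 0.4, 0, 0, 0, 0], [0.2, 0, 0.4, 0, 0, 0, 0], [0.2, 0, 0.4, 0, 0, 0, 0]],
])

```text
t: 7.25
tcp_pos: [0.4735, 0.1532, 0.0743]
tool_rot: [0.993, 0.122, 0.0, -0.0]
force: [-1.0, 0.4, -2.4]
finger_gap: 0.272
gripper_force: 79.4
```

```bash
python3 -c "
from h import *
rel([(plate(0,-.17,.073),14)])"
```

```text
t 7.25 pos [0.4735 0.1532 0.0743] yaw 14.02 tilt [ 0. -0. -1.] F [-0.984   0.3805 -2.3757] g 0.2723126221158811 79.38702821731567
  cm [-0.148  29.4604  0.1286] turnz 0.02
```

Request:
carry_out([
  [[0, 0, 0.1, 0, 0, 0, 0], [0, 0, 0.2, 0, 0, 0, 0], [0, 0, 0.3, 0, 0, 0, 0], [0, 0, 0.3, 0, 0, 0, 0], [0, 0, 0.3, 0, 0, 0, 0]],
])

```text
t: 7.67
tcp_pos: [0.4736, 0.1534, 0.0738]
tool_rot: [0.993, 0.122, 0.001, 0.0]
force: [-4.8, 0.5, 18.1]
finger_gap: 0.271
gripper_force: 82.5
```

```bash
python3 -c "
from h import *
rel([(plate(0,-.17,.073),14)])"
```

```text
t 7.6667 pos [0.4736 0.1534 0.0738] yaw 14.04 tilt [ 0.0016  0.0004 -1.    ] F [-4.8082  0.5184 18.0725] g 0.271183862173411 82.45024681091309
  cm [-0.1737 29.4677  0.089 ] turnz 0.04
```

Request:
carry_out([
  [[0, 0.6, -0.1, 0, 0, 0, 0], [-0.1, 1.5, -0.1, 0, 0, 0, 0], [-0.1, 2.4, -0.1, 0, 0, 0, 0], [-0.1, 3.3, -0.1, 0, 0, 0, 0], [-0.1, 4.2, -0.1, 0, 0, 0, 0], [-0.1, 5.1, -0.1, 0, 0, 0, 0], [-0.1, 6, -0.1, 0, 0, 0, 0], [-0.1, 6.9, -0.1, 0, 0, 0, 0], [-0.1, 7.8, -0.1, 0, 0, 0, 0], [-0.1, 8.7, -0.1, 0, 0, 0, 0], [-0.1, 9.6, -0.1, 0, 0, 0, 0], [-0.1, 10.5, -0.1, 0, 0, 0, 0]],
])

```text
t: 8.67
tcp_pos: [0.4985, 0.0523, 0.0739]
tool_rot: [0.993, 0.121, 0.001, -0.001]
force: [-1.8, 8.0, 13.0]
finger_gap: 0.266
gripper_force: 81.6
```

```bash
python3 -c "
from h import *
rel([(plate(0,-.17,.073),14)])"
```

```text
t 8.6667 pos [0.4985 0.0523 0.0739] yaw 13.9 tilt [ 0.0023 -0.0023 -1.    ] F [-1.7585  8.0333 12.9916] g 0.26634798538742854 81.62926912307739
  cm [-0.0856 19.0584  0.0433] turnz -0.1
```

Request:
carry_out([
  [[0, 0.9, 0, 0, 0, 0, 0], [-0.1, 1.8, 0, 0, 0, 0, 0], [-0.1, 2.7, 0, 0, 0, 0, 0], [-0.1, 3.6, 0, 0, 0, 0, 0], [-0.1, 4.5, 0, 0, 0, 0, 0], [-0.1, 5.4, 0, 0, 0, 0, 0], [-0.1, 6.3, 0, 0, 0, 0, 0], [-0.1, 7.2, 0, 0, 0, 0, 0], [-0.1, 8.1, 0, 0, 0, 0, 0], [-0.1, 9, 0, 0, 0, 0, 0], [-0.1, 9.9, 0, 0, 0, 0, 0], [-0.1, 10.8, 0, 0, 0, 0, 0]],
])

```text
t: 9.67
tcp_pos: [0.523, -0.0524, 0.0739]
tool_rot: [0.993, 0.121, 0.0, -0.002]
force: [-2.0, 7.3, 12.8]
finger_gap: 0.27
gripper_force: 81.8
```

```bash
python3 -c "
from h import *
rel([(plate(0,-.17,.073),14)])
cv2.imwrite('pics/w.png',np.vstack([cams.snapshot('scene')[120:340,140:420],cams.snapshot('top')[90:280,200:480]])[...,::-1])"
```

```text
t 9.6667 pos [ 0.523  -0.0524  0.0739] yaw 13.92 tilt [ 0.0009 -0.0031 -1.    ] F [-2.046   7.2881 12.8229] g 0.27021483569831073 81.8343186378479
  cm [0.0476 8.3122 0.0646] turnz -0.08
```

View pics/w.png

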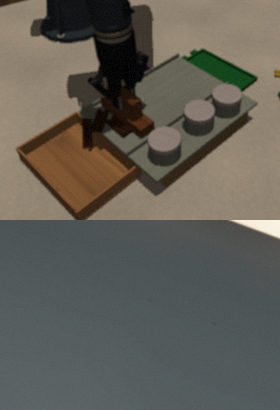

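Barks are gathered at the plate end (around (95,125)). I'll continue at a slower pace.

Request:
carry_out([
  [[0, 0.7, 0, 0, 0, 0, 0], [0, 1.4, 0, 0, 0, 0, 0], [0, 2.1, 0, 0, 0, 0, 0], [0, 2.8, 0, 0, 0, 0, 0], [0, 3.5, 0, 0, 0, 0, 0], [0, 4.2, 0, 0, 0, 0, 0], [0, 4.9, 0, 0, 0, 0, 0], [0, 5.6, 0, 0, 0, 0, 0], [0, 6.3, 0, 0, 0, 0, 0], [0, 7, 0, 0, 0, 0, 0], [0, 7.7, 0, 0, 0, 0, 0], [0, 8.4, 0, 0, 0, 0, 0]],
])

```text
t: 10.77
tcp_pos: [0.5432, -0.1344, 0.0733]
tool_rot: [0.993, 0.122, 0.0, -0.001]
force: [-0.8, 0.4, -1.8]
finger_gap: 0.275
gripper_force: 79.7
```

```bash
python3 -c "
from h import *
rel([(plate(0,-.17,.073),14)])
z=cams.snapshot('scene')[170:345,140:310]
cv2.imwrite('pics/w2.png',cv2.convertScaleAbs(cv2.resize(z,None,fx=3,fy=3,interpolation=cv2.INTER_CUBIC)[...,::-1],alpha=1.6))"
```

```text
t 10.7667 pos [ 0.5432 -0.1344  0.0733] yaw 13.97 tilt [ 0.0003 -0.0023 -1.    ] F [-0.8026  0.4107 -1.7545] g 0.27514890549320636 79.68678116798401
  cm [ 0.054  -0.1345  0.0303] turnz -0.03
```

View pics/w2.png

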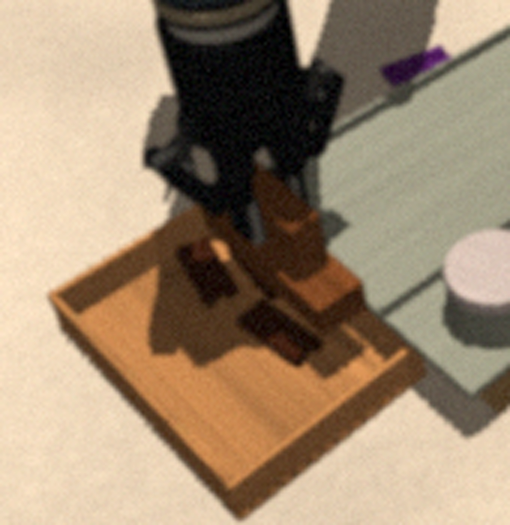

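Two barks show in the tray, at (205,270) and (280,330). The third is probably hidden by the scraper. I'll lift, move back toward the rest, then count with masks.

Request:
carry_out([
  [[0, 0, -1.5, 0, 0, 0, 0], [0, 0, -3, 0, 0, 0, 0], [0, 0, -4.5, 0, 0, 0, 0], [0, -2.5, -5, 0, 0, 0, 0], [0, -5.5, -5, 0, 0, 0, 0], [0, -8.5, -5, 0, 0, 0, 0], [0, -11.5, -5, 0, 0, 0, 0], [0, -14.5, -5, 0, 0, 0, 0], [0, -17.5, -5, 0, 0, 0, 0], [0, -20.5, -5, 0, 0, 0, 0], [0, -23, -5, 0, 0, 0, 0], [0, -24, -5, 0, 0, 0, 0]],
])

```text
t: 11.82
tcp_pos: [0.4832, 0.1, 0.1217]
tool_rot: [0.992, 0.123, -0.001, -0.0]
force: [0.1, -0.3, -3.0]
finger_gap: 0.269
gripper_force: 79.5
```

```bash
python3 - <<'E'
from h import *
rel([((.4415,.2416,.12),15),((.4415,.2416,.03),15)])
T=np.array(O)+EX*0+EY*(-.2135)
for n in("top","scene"):
    i=cams.snapshot(n);cv2.imwrite(f"pics/n_{n}.png",i[...,::-1])
    m=(i.astype(int).sum(2)<150).astype(np.uint8)
    # restrict to plate lane + tray region
    reg=np.zeros_like(m);q=pix(n,[[*(O+x*EX+y*EY),.02] for x,y in((-.11,-.29),(.11,-.29),(.11,-.13),(-.11,-.13))])
    cv2.fillPoly(reg,[q.astype(np.int32)],1);m*=reg
    for c in cv2.findContours(m,0,1)[0]:
        if cv2.contourArea(c)>30:
            r=cv2.minAreaRect(c);P=onz(n,r[0],.012)[0,:2]-T
            print(n,r,cv2.contourArea(c),"tray xy",P@EX,P@EY)
E
```

```text
t 11.8167 pos [0.4832 0.1    0.1217] yaw 14.16 tilt [-0.0026 -0.0013 -1.    ] F [ 0.0954 -0.2947 -2.9709] g 0.2694062483779372 79.49297547340393
  cm [ -0.5748 -14.7533   0.1854] turnz -0.84
  cm [ -0.5518 -14.7421   9.1853] turnz -0.84
top ((434.5, 217.0), (9.0, 20.0), 0.0) 35.0 tray xy -0.06612460459408327 0.020006959246433757
top ((420.7647705078125, 210.558837890625), (25.223705291748047, 4.123105525970459), 75.96376037597656) 53.0 tray xy -0.047001531111173764 0.0442025799721497
top ((422.3793029785156, 180.4482421875), (25.997346878051758, 9.656157493591309), 68.19859313964844) 183.0 tray xy 0.012543575740319581 0.0244854885695366
scene ((220.3800048828125, 278.84002685546875), (88.60000610351562, 84.80000305175781), 53.13010025024414) 1968.0 tray xy -0.0060955074048167175 0.006275224695669229
```

```bash
python3 - <<'E'
import cv2,numpy as np
i=cv2.imread("pics/n_top.png");o=cv2.imread("pics/top0.png")
print("bark ref RGB",o[206,300][::-1],"tray ref",o[190,440][::-1],"now",i[190,455][::-1])
g=cv2.GaussianBlur(i,(3,3),0)[...,2]
for r in range(150,244,3): print(r,' '.join('%3d'%v for v in g[r,396:480:3]))
E
```

```text
bark ref RGB [47 32 23] tray ref [117  78  47] now [167 118  75]
150 117 137 172 172 162 158 158 156 157 154 153 153 149 145 153 160 163 163 160 163 177 128  74 118 177 183 184 184
153 140 141 164 176 165 159 160 156 159 155 153 155 152 146 149 160 164 163 161 162 173 154  78  92 167 184 183 182
156 142 142 154 176 168 161 161 159 161 157 155 155 154 149 148 159 163 164 163 159 169 172  91  78 147 183 183 182
159 140 142 146 173 173 163 162 161 160 160 157 155 156 151 147 156 162 164 164 159 164 175 119  74 120 176 183 184
162 141 141 143 166 175 165 161 161 158 161 159 154 157 154 148 153 162 165 166 161 161 173 153  77  94 166 181 183
165 141 141 140 154 175 168 159 154 125 123 159 157 158 157 150 151 161 164 164 163 160 165 172  93  79 149 181 185
168 142 144 142 146 170 159 106  86  74  86 151 158 157 158 153 149 159 163 165 165 160 162 174 123  73 123 174 183
171 141 140 138 141 164 160  78  69  70  73 121 159 157 159 156 149 155 163 166 166 160 161 170 152  78  96 165 182
174 139 141 141 141 154 172 109  68  71  71  92 156 158 159 157 151 153 162 164 166 164 161 165 171  90  79
[... 1976 characters left out ...]
 157
228 145 144 144 143 143 143 143 142 142 160 171 154  76  73  73  76 126 142 149 154 155 153 160 155 147 146 148 151
231 145 145 145 144 141 134 116 122 155 170 170 157  76  73  74  74 128 154 153 149 144 141 147 150 152 153 163 177
234 141 134 126 121 124 135  87 108 155 171 170 159  93 101 101 103 133 145 148 154 160 155 148 167 180 184 186 186
237 122 134 156 171 179 181 117  90 152 170 171 165 151 141 140 149 154 157 160 178 182 184 185 185 185 185 186 185
240 178 184 184 185 184 184 145  78 138 153 151 150 149 152 152 166 174 182 185 186 186 186 186 186 185 187 185 186
243 183 185 184 184 184 185 166  87 116 157 162 158 160 176 182 184 185 185 185 185 185 185 186 186 186 186 186 186
```

All three barks are separate blobs inside the tray, at about (423,180), (420,211) and (436,219) in the top view, and the plate is clear. Now I'll return the scraper.

Request:
carry_out([
  [[-0.6, -3, 0, 0, 0, -0.8, 0], [-0.6, -6, 0, 0, 0, -0.8, 0], [-0.6, -9, 0, 0, 0, -0.8, 0], [-0.6, -12, 0, 0, 0, -0.8, 0], [-0.6, -14, 0, 0, 0, -0.8, 0], [-0.6, -14.8, 0, 0, 0, -0.8, 0], [-0.6, -14.8, 1.5, 0, 0, -0.8, 0], [-0.6, -14.8, 3, 0, 0, -0.8, 0], [-0.6, -14.8, 4.5, 0, 0, -0.8, 0], [-0.6, -14.8, 6, 0, 0, -0.8, 0], [-0.6, -14.8, 6, 0, 0, -0.8, 0], [-0.6, -14.8, 6, 0, 0, -0.8, 0]],
])

```text
t: 12.92
tcp_pos: [0.4442, 0.2382, 0.0616]
tool_rot: [0.992, 0.128, -0.001, 0.0]
force: [0.4, -0.7, -2.9]
finger_gap: 0.268
gripper_force: 79.8
```

```bash
python3 -c "
from h import *
i=cams.snapshot('top');h=cv2.cvtColor(i[...,::-1].copy(),cv2.COLOR_BGR2HSV);o=cv2.cvtColor(cv2.imread('pics/top0.png'),cv2.COLOR_BGR2HSV)
for k in(o,h):
    m=cv2.inRange(k,(45,100,40),(85,255,255));m[:185]=0;P=np.argwhere(m);print('green rows/cols',P.min(0),P.max(0),len(P))
rel([((.4415,.2416,.0285),15)])"
```

```text
green rows/cols [186 201] [292 259] 2420
green rows/cols [186 224] [292 259] 1242
t 12.9667 pos [0.4447 0.2386 0.0623] yaw 14.75 tilt [ 0.0003  0.0004 -1.    ] F [-0.2014  1.2182 -2.5397] g 0.272350775901975 79.76231217384338
  cm [-0.2381 -0.3698  3.3799] turnz -0.25
```

Request:
carry_out([
  [[-0.2, -0.3, 0, 0, 0, 0, 0], [-0.2, -0.3, 1, 0, 0, 0, 0], [-0.2, -0.3, 1.8, 0, 0, 0, 0], [-0.2, -0.3, 2.5, 0, 0, 0, 0], [-0.2, -0.3, 2.9, 0, 0, 0, 0], [-0.2, -0.3, 3.1, 0, 0, 0, 0], [-0.2, -0.3, 3.3, 0, 0, 0, 0], [-0.2, -0.3, 3.4, 0, 0, 0, 0], [-0.2, -0.3, 3.4, 0, 0, 0, 0]],
])

```text
t: 13.72
tcp_pos: [0.4407, 0.242, 0.0288]
tool_rot: [0.992, 0.129, -0.0, 0.0]
force: [-2.3, -1.3, 2.1]
finger_gap: 0.276
gripper_force: 80.6
```

```bash
python3 -c "
from h import *
rel([((.4415,.2416,.0285),15)])"
```

```text
t 13.7167 pos [0.4407 0.242  0.0288] yaw 14.84 tilt [-0.0002  0.0001 -1.    ] F [-2.3227 -1.2575  2.0505] g 0.2760477039666775 80.56511878967285
  cm [0.0629 0.0599 0.0347] turnz -0.16
```

Light contact with the rest floor at the expected height. Releasing and withdrawing.

Request:
carry_out([
  [[0, 0, 0, 0, 0, 0, 5], [0, 0, 0, 0, 0, 0, 5], [0, 0, 0, 0, 0, 0, 5], [0, 0, 0, 0, 0, 0, 5], [0, 0, 0, 0, 0, 0, 5], [0, 0, -1, 0, 0, 0, 5], [0, 0, -3, 0, 0, 0, 5], [0, 0, -6, 0, 0, 0, 5], [0, 0, -9, 0, 0, 0, 5], [0, 0, -12, 0, 0, 0, 5], [0, 0, -15, 0, 0, 0, 5], [0, 0, -15, 0, 0, 0, 5]],
])

```text
t: 14.72
tcp_pos: [0.4447, 0.2432, 0.1844]
tool_rot: [0.992, 0.129, 0.006, -0.001]
force: [0.6, 0.2, -0.4]
finger_gap: 0.58
gripper_force: 0.0
```

Request:
carry_out([
  [[-8, -4, -4, 0, 0, 0, 5], [-8, -8, -4, 0, 0, 0, 5], [-8, -12, -4, 0, 0, 0, 5], [-8, -16, -4, 0, 0, 0, 5], [-8, -20, -4, 0, 0, 0, 5], [-8, -24, -4, 0, 0, 0, 5], [-8, -24, -4, 0, 0, 0, 5], [-8, -24, -4, 0, 0, 0, 5], [-8, -24, -4, 0, 0, 0, 5]],
])

```text
t: 15.47
tcp_pos: [0.3013, 0.4542, 0.218]
tool_rot: [0.991, 0.131, -0.0, 0.0]
force: [0.9, -0.9, -0.9]
finger_gap: 0.589
gripper_force: 0.0
```

```bash
python3 - <<'E'
from h import *
rel([])
i=cams.snapshot("top")[...,::-1].copy();cv2.imwrite("pics/f.png",i)
h=cv2.cvtColor(i,cv2.COLOR_BGR2HSV)
g=cv2.inRange(h,(45,100,40),(85,255,255));c=max(cv2.findContours(g,0,1)[0],key=cv2.contourArea);print("rest",cv2.minAreaRect(c))
b=cv2.inRange(h,(0,90,20),(20,255,255));b[:180]=0;b[300:]=0;b[:,:195]=0;b[:,270:]=0
c=max(cv2.findContours(b,0,1)[0],key=cv2.contourArea);r=cv2.minAreaRect(c);print("scraper",r,cv2.contourArea(c),onz("top",r[0],.04))
d=(i.astype(int).sum(2)<160).astype(np.uint8)
for c in cv2.findContours(d,0,1)[0]:
    x=cv2.minAreaRect(c)
    if cv2.contourArea(c)>20 and 240<x[0][0]<500 and 90<x[0][1]<260: print("dark",x)
E
```

```text
t 15.4667 pos [0.3013 0.4542 0.218 ] yaw 15.0 tilt [-0.0004  0.0007 -1.    ] F [ 0.8605 -0.8859 -0.932 ] g 0.5892024461011166 0.0
rest ((230.4213409423828, 239.8258514404297), (102.38603973388672, 42.123680114746094), 77.00537872314453)
scraper ((227.3176727294922, 235.4293975830078), (71.04470825195312, 20.825321197509766), 77.47119140625) 1326.5 [[0.4389 0.2406 0.04  ]]
dark ((416.5, 238.00001525878906), (12.362448692321777, 2.6098501682281494), 74.05460357666016)
dark ((436.06097412109375, 219.4512481689453), (29.67064094543457, 12.604608535766602), 85.03025817871094)
dark ((420.3378601074219, 211.02703857421875), (28.76982307434082, 7.233555316925049), 80.53767395019531)
dark ((422.7241516113281, 180.3103790283203), (28.96847152709961, 12.255891799926758), 68.19859313964844)
dark ((282.7010192871094, 158.92269897460938), (10.410391807556152, 28.215755462646484), 68.96248626708984)
dark ((318.6823425292969, 153.7868194580078), (10.579919815063477, 29.01723861694336), 88.02507019042969)
dark ((365.0882263183594, 137.85293579101562), (30.068471908569336, 12.309910774230957), 19.653823852539062)
dark ((459.1738586425781, 164.43165588378906), (120.25055694580078, 50.56724548339844), 44.309722900390625)
```

```bash
python3 - <<'E'
from h import *
T=O+EY*(-.217)
i=cams.snapshot("scene")[...,::-1].copy()
d=(i.astype(int).sum(2)<115).astype(np.uint8)
for c in cv2.findContours(d,0,1)[0]:
    x=cv2.minAreaRect(c)
    if cv2.contourArea(c)>20 and 150<x[0][0]<340 and 190<x[0][1]<340:
        f=lambda uv,z:[round(float((onz("scene",uv,z)[0,:2]-T)@e),3) for e in(EX,EY)]
        print(x,f(x[0],.015),[f(p,.015) for p in cv2.boxPoints(x)])
for uv in((420.3,211),(425,210)):
    P=onz("top",uv,.015)[0,:2]-T;print("top B",P@EX,P@EY)
E
```

```text
((260.2049255371094, 304.74591064453125), (6.273807525634766, 18.821422576904297), 50.194427490234375) [0.106, 0.028] [[0.1, 0.01], [0.097, 0.047], [0.112, 0.045], [0.114, 0.009]]
((274.7500305175781, 294.7500305175781), (7.778173923492432, 15.55634880065918), 45.0) [0.107, 0.062] [[0.101, 0.047], [0.095, 0.079], [0.114, 0.078], [0.119, 0.046]]
((199.3378143310547, 311.6313781738281), (99.87984466552734, 40.49042510986328), 21.250507354736328) [0.036, -0.064] [[-0.036, -0.138], [-0.103, -0.074], [0.108, 0.01], [0.153, -0.056]]
((298.7435302734375, 278.2746276855469), (23.05708885192871, 11.553995132446289), 14.74356460571289) [0.11, 0.123] [[0.097, 0.101], [0.079, 0.124], [0.123, 0.146], [0.14, 0.123]]
((316.3470764160156, 274.688232421875), (5.314796447753906, 16.161319732666016), 12.528807640075684) [0.129, 0.155] [[0.136, 0.136], [0.111, 0.17], [0.121, 0.175], [0.146, 0.141]]
((336.84307861328125, 247.77706909179688), (28.91382598876953, 13.578789710998535), 9.865806579589844) [0.106, 0.24] [[0.09, 0.207], [0.065, 0.24], [0.121, 0.273], [0.145, 0.24]]
((222.2058868408203, 261.6764831542969), (115.68950653076172, 49.234737396240234), 14.03624439239502) [-0.041, 0.038] [[-0.111, -0.07], [-0.23, 0.021], [0.032, 0.15], [0.113, 0.052]]
top B -0.04780280253348859 0.04975921835439654
top B -0.048002203163282645 0.039787756859460274
```

```bash
python3 - <<'E'
from h import *
T=O+EY*(-.217)
i=cams.snapshot("scene")[...,0].astype(np.float32)
def samp(x,y,z):
    p=pix("scene",[[*(T+x*EX+y*EY),z]]).astype(np.float32);return int(cv2.remap(i,p[:,None,:1],p[:,None,1:],1)[0,0])
ys=np.arange(.0,.066,.006)
print("floor z=.015, cols y",ys)
for x in np.arange(-.1,.05,.01): print(round(x,3),[samp(x,y,.015) for y in ys])
print("near wall plane y=.07, cols z 0.005...0.056")
for x in np.arange(-.1,.05,.01): print(round(x,3),[samp(x,.07,z) for z in np.arange(.005,.06,.005)])
E
```

```text
floor z=.015, cols y [0.    0.006 0.012 0.018 0.024 0.03  0.036 0.042 0.048 0.054 0.06 ]
-0.1 [62, 62, 60, 43, 50, 50, 50, 67, 74, 77, 78]
-0.09 [108, 108, 52, 38, 39, 38, 61, 121, 126, 116, 110]
-0.08 [99, 94, 33, 38, 38, 37, 96, 123, 119, 116, 107]
-0.07 [103, 69, 40, 37, 38, 42, 116, 57, 40, 65, 39]
-0.06 [104, 54, 35, 40, 38, 59, 118, 43, 35, 37, 40]
-0.05 [101, 33, 36, 37, 35, 91, 113, 35, 33, 33, 36]
-0.04 [78, 18, 30, 24, 26, 109, 88, 31, 35, 33, 40]
-0.03 [110, 112, 110, 97, 104, 118, 70, 36, 37, 31, 37]
-0.02 [110, 114, 111, 109, 113, 112, 70, 36, 36, 32, 37]
-0.01 [113, 103, 41, 41, 40, 38, 63, 57, 62, 43, 54]
-0.0 [111, 99, 33, 35, 39, 37, 86, 126, 112, 119, 88]
0.01 [112, 117, 44, 36, 38, 37, 66, 125, 109, 117, 90]
0.02 [109, 116, 46, 36, 37, 39, 50, 124, 110, 120, 91]
0.03 [111, 115, 74, 37, 37, 37, 42, 118, 109, 117, 96]
0.04 [113, 116, 95, 30, 37, 33, 33, 101, 112, 118, 92]
0.05 [112, 116, 115, 45, 71, 86, 91, 127, 112, 116, 100]
near wall plane y=.07, cols z 0.005...0.056
-0.1 [56, 53, 50, 47, 55, 69, 94, 110, 126, 137, 135]
-0.09 [62, 49, 51, 48, 49, 53, 68, 76, 74, 84, 117]
-0.08 [32, 43, 48, 47, 48, 46, 46, 56, 78, 71, 44]
-0.07 [38, 44, 45, 49, 49, 46, 49, 59, 78, 94, 97]
-0.06 [38, 43, 47, 47, 49, 47, 46, 59, 80, 92, 96]
-0.05 [48, 53, 48, 48, 46, 47, 47, 55, 76, 92, 97]
-0.04 [47, 47, 47, 47, 48, 45, 49, 53, 74, 90, 93]
-0.03 [45, 48, 48, 49, 46, 47, 45, 59, 80, 93, 92]
-0.02 [49, 46, 47, 48, 46, 48, 46, 55, 74, 91, 96]
-0.01 [48, 50, 47, 47, 46, 46, 46, 58, 77, 91, 92]
-0.0 [48, 48, 48, 47, 49, 45, 47, 55, 78, 91, 94]
0.01 [46, 50, 48, 49, 51, 48, 44, 55, 76, 93, 95]
0.02 [46, 47, 48, 48, 48, 46, 45, 57, 78, 93, 98]
0.03 [48, 47, 48, 48, 48, 48, 43, 59, 78, 95, 97]
0.04 [47, 46, 49, 48, 50, 47, 45, 51, 78, 93, 97]
0.05 [44, 46, 48, 49, 47, 45, 47, 55, 79, 94, 96]
```

All three barks lie flat inside the tray: the third covers y from about .040 to .064 in the tray frame. The scraper is centred in the rest, so I'm handing in.

```bash
python3 -c "
from station import sign_off
print(sign_off())"
```

```text
the job is handed in; nothing more can be done
None
```

All three bark pieces were wiped off the plate's end into the bamboo tray, the scraper is back in the spoon rest near its centre, and the job is handed in at about 15.5 s on the robot's clock, with no verdict shown to me; my first grasp closed on top of the bar because the fingertips sit about 32 mm higher than the stated tool frame, and I corrected for that.

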